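# Pack the conveyor roller and hold the case lid for fitting

### The arm

A 6-joint arm with a two-finger parallel gripper is mounted at the origin on the work surface. World frame = base frame: x ahead of the robot, y to its left, z up, the work surface at z = 0. Lengths are in m, angles in degrees, forces in N, time in s.
With the tool pointing down it reaches from about 0.35 to 0.925 m from the base axis. Payload 6.4 kg.
Tool frame: the origin (TCP) lies at the very end of the fingers, on their centre line; the grasp point (between the pads) lies 19 mm behind it (ctrl.grasp_offset is the z of the grasp point in the tool frame, in m); z points along the fingers, y is the line along which they close (so a half turn about z gives the same grasp; the last joint's range is limited). The gripper opens to 85 mm and grips with 20 to 120 N. Pads are 22 mm wide; open, the fingers measure 114 mm over their backs; the gripper's body (76 mm by 85 mm) begins 54 mm behind the grasp point. The pads swing forward as they close: fully open they stand 13 mm farther back than shut.
Start: joints at [63.249, 14.043, 89.255, -0, 76.702, -9.975], TCP at [0.188, 0.622, 0.231] pointing down, gripper open.
Joint ranges: [-179.41, 179.41], [-58.25, 129.5], [7.25, 145.43], [-54.29, 234.29], [11.92, 165.04], [-157.13, 157.13]. Speed limits (degrees/s): [147.25, 147.25, 180, 180, 180, 180].

### API

Orientations are given as a 3x3 rotation matrix whose columns are the frame's x, y, z axes.
In Python, from station import ctrl gives the robot as it stands.
- The arm moves only by the tool arm_command, never from a script. Its arguments are lists of equal length, an entry for each row: "delta_pos": the shift along the tool's x, y, z in units of 120 mm (1.0 is 120 mm), a list of three; "spin": the turn about the tool's z in units of 180 degrees (1.0 is 180 degrees). In form: {"delta_pos": [[tx, ty, tz], ...], "spin": [spin, ...]}. A call has 1 to 5 rows; each row is the pose to reach, as a shift and turn from the pose commanded when the call began, along the tool's axes at that moment, turning the shorter way round; what a row does not reach only later rows make up. A row lasts 1/10 s, in which the tool goes at most 50 mm and 8.59 degrees, less where a joint would pass 70% of its speed; a pose out of reach is approached as far as the arm can. A call with a number of a shift or a turn outside -1 to 1 is refused whole. A call with a gripper value outside its range is refused whole. "fingers" is the opening, from -1 (shut) to 1 (fully open), so that 0 is half open, set as the call begins (left out, the last holds). The fingers move at their own pace and stop on an object; "squeeze" is the grip in N (left out, the last holds). Time passes only in rows, so rows that repeat a pose let the fingers close. It gives the time, the measured TCP pose, the force, the opening and the grip force at its end, in the units of the state.
- ctrl.get_obs(): the state, without advancing time (a new reading comes with each control period).
- ctrl.grab_frame(name): name is "scene" or "top"; returns the picture (420x560x3 uint8, red, green, blue); there is no depth.
- ctrl.get_calibration(name): a dict with "mtx" (3x3 intrinsics, pixels), "eye" and "rotation" of the camera in the world. Camera axes: x right, y up, looking along -z (the intrinsics and any distortion apply to the point x, -y, -z); pixel columns grow to the right and rows downward; lengths in m; the calibration is good to about 2 mm. A picture is of the moment at which its call begins. get_calibration takes no time and is no camera call.
- ctrl.finish_job(): hands the job in; it is judged then, once.
Trained networks look in the newest picture that a camera, given by its name, has taken for a name from the list of things; names that differ only in an ending like _2 or _b are one class to them, and where a whole thing is asked for, a point or a joint stands for the part that bears it (a point fixed in the world has none). Each returns a list of dicts, best first, with "confidence" (0 to 1); they miss things now and then, are a little off and sometimes report something else, mostly with a low value. They report only what shows in the picture. A call takes as long as a camera call.
- ctrl.find_in(camera, target): "rect" ([left, top, right, bottom] in pixels, round what is visible of it).
- ctrl.outline_of(camera, target): "pixels" (420x560 bool, what is visible of it) and "rect" ([left, top, right, bottom] in pixels, round what is visible of it).
- ctrl.pinpoint(camera, target): "location" ([row, column] in pixels: a listed point, or the origin of a listed thing).
The state is a dict: "t": time; "joint_positions": joint angles; "joint_vel": joint speeds; "joint_efforts": joint torques, N m; "ee_pos": TCP position; "tool_rot": TCP orientation; "wrist_force": force on the tool from outside, world axes, zero at the start; "torque": the same for the moment, N m; "opening": opening from 0.0 (shut) to 1.0 (fully open); "grasp_force": force on a finger pad.
Only numpy, scipy, OpenCV 4.12 (cv2) and the standard library are available. Lean on these libraries where they do the work, as an engineer would, in place of code of your own. Each camera call takes 0.05 s, during which the arm holds its last target. There are 200 camera calls.

### The job

Lay the steel conveyor roller that stands on the bench gently on its side in the V cradle inside the open case, between the two end chocks, and let go of it. Then take the lid, which leans back on its stop, bring it forward under control, never letting it drop or shut, and hold it 60 degrees open (0 is shut, 90 is straight up), clear of the roller, so that I can line up and tighten its hold-down blocks over the roller: it falls shut unless it is held, so finish while still holding it there. Leave the other things on the bench where they are.

Things in the scene. Friction and masses are not known exactly. Their poses are not given: they have to be found in the camera images.
- roller_center (a point): Loose. Steel conveyor roller with blue end caps: a cylinder 50 mm in diameter, 190 mm long, flat ends, 0.45 to 0.9 kg. This point is its centre, half-way along the axis; z is the roller's axis. At first it stands upright on one end on the bench, its centre 95 mm up. Either end may point either way.
- roller: The roller again, its origin at the centre of one end, z along its axis.
- cradle (a point): Where the roller's centre lies once it rests in the cradle, 77 mm above the bench, in the middle of the case. y is the direction of the laid roller's axis, x points level to the hinge side, z up. The cradle is two wooden 90 degree V blocks 24 mm wide, 60 mm either side of this point along y, 80 mm long in x, tops about level with the roller's axis; free space between them.
- case: Plywood case fixed to the bench, origin under its middle, axes as point cradle: 200 mm (x) by 340 mm (y) outside, walls 12 mm, end cleats add 16 mm at each y end; inner floor 32 mm and rim 120 mm above the bench. Inside, two end chocks, 70 mm long in x, tops 77 mm above the bench, have their inner faces 107 mm from the middle along y: the roller has 12 mm of play each way between them.
- lid (a joint): Opening angle of the case lid in rad: 0 shut flat on the rim, 1.571 straight up, hinge stop at 1.80, where it leans back at the start. 60 degrees is 1.047. The hinge turns freely: below straight up the lid falls shut unless held, above it falls back to the stop.
- lid_hinge (a point): Middle of the lid's hinge line: on the rim, 120 mm above the bench, at the case's outer +x side, running along y. The frame turns with the lid: shut, its axes are those of the cradle; -x points from the hinge to the free edge; z is the outward normal. The panel (0.4 to 0.8 kg) spans 200 mm from hinge to edge, 340 mm in y and 0 to 12 mm in z.
- lid_edge (a point): Middle of the lid's free edge, half-way through the 12 mm panel, 200 mm from the hinge, 313 mm above the bench at the start; axes as lid_hinge. The panel is bare around here and can be pinched from above: the outside cleats (16 mm thick, 92 to 138 mm either side) stop 22 mm short of the edge, and the inside hold-down blocks (16 mm high, 60 mm either side) lie half-way to the hinge.
- glue: The thing's origin is at the centre of its underside. Loose bystander: white glue bottle with yellow label and red cap, 62 mm in diameter, 165 mm high.
- tin: The thing's origin is at the centre of its underside. Loose bystander: tin with green label, 74 mm in diameter, 105 mm high.
- hammer: Loose bystander: hammer with a 300 mm wooden handle lying on the bench; origin under the middle of its length, x towards the head.
- tape: The thing's origin is at the centre of its underside. Loose bystander: yellow tape measure, 70 by 38 mm, 65 mm high.
- nail_coil: The thing's origin is at the centre of its underside. Loose bystander: coil of nails, 112 mm in diameter, 52 mm high.
- offcut: The thing's origin is at the centre of its underside. Loose bystander: softwood offcut, 90 by 140 mm, 45 mm high.
- driver: The thing's origin is at the centre of its underside. Loose bystander: orange and black cordless driver standing on its battery foot, about 210 mm high, chuck towards its -x.

How it is judged:
By the outcome, as a careful person would: the job done as asked, in the order asked, and still so for the second after the job is handed in, while the arm keeps its last pose, push and grip.
It also fails if it takes over 61 s, if anything falls off the work surface, if the arm or the gripper's body presses on something with over 40 N, if the wrist force passes 120 N, or if a joint passes its speed limit or range.

## Working session

There is one attempt and no reset: what is moved stays moved. The work goes in short steps, Python scripts to look and compute and a tool call to move; the robot and the scene stay as the last step left them, time stands still between calls to the robot, and variables do not carry over. Pictures are saved under pics/ and viewed, at most 10 in all, crops included, and the job is handed in when it is done.

Besides the shell and the picture viewer there is one more tool, called after "Call:" by a JSON object that holds its "fn" and its "kwargs". arm_command: Moves the arm, as the interface text tells. Shifts and turns lie within -1 to 1; 1 stands for 120 mm of shift or 180 degrees of turn. Its arguments: {"type":"object","properties":{"delta_pos":{"type":"array"},"spin":{"type":"array"},"fingers":{"type":"number"},"squeeze":{"type":"number"}},"required":["delta_pos","spin"]}

```bash
mkdir -p pics; ls; python3 - <<'E'
from station import ctrl
import cv2,numpy as np
np.set_printoptions(precision=4,suppress=True)
for c in("scene","top"):
    im=ctrl.grab_frame(c); cv2.imwrite(f"pics/{c}0.png",im[:,:,::-1])
    k=ctrl.get_calibration(c); print(c,k)
    for n in("roller_center","cradle","lid_hinge","lid_edge","roller","case"):
        print(n,[(np.round(d["location"],1),round(d["confidence"],2)) for d in ctrl.pinpoint(c,n)][:3])
o=ctrl.get_obs();print(o,ctrl.grasp_offset)
E
```

```text
pics
scene {'mtx': array([[409.3881,   0.    , 281.887 ],
       [  0.    , 409.3881, 207.7743],
       [  0.    ,   0.    ,   1.    ]]), 'eye': array([0.8548, 0.5274, 1.0019]), 'rotation': array([[-0.8608, -0.425 ,  0.2799],
       [ 0.5087, -0.7356,  0.4473],
       [ 0.0158,  0.5274,  0.8495]])}
roller_center [(array([118.7, 261.6]), 0.76)]
cradle [(array([232.4, 309.7]), 0.94), (array([161.7, 207.4]), 0.54)]
lid_hinge []
lid_edge [(array([204.7, 251.9]), 0.66)]
roller [(array([146.7, 261.4]), 0.58)]
case [(array([249.2, 311. ]), 0.66)]
top {'mtx': array([[453.4654,   0.    , 279.6803],
       [  0.    , 453.4654, 219.4345],
       [  0.    ,   0.    ,   1.    ]]), 'eye': array([0.4758, 0.042 , 1.4228]), 'rotation': array([[-0.0095,  0.997 , -0.0764],
       [-0.9998, -0.0107, -0.0153],
       [-0.0161,  0.0763,  0.997 ]])}
roller_center [(array([261.9, 387. ]), 0.92)]
cradle [(array([240.6, 256.7]), 0.89)]
lid_hinge [(array([202.5, 257.3]), 0.61)]
lid_edge [(array([174.4, 253. ]), 0.82)]
roller [(array([239.5, 255.7]), 0.72)]
case [(array([236.8, 258. ]), 0.57)]
{'t': 0.7, 'joint_positions': array([63.2488, 14.042 , 89.2559,  0.0009, 76.7036, -9.9743]), 'joint_vel': array([ 0.0543, -0.0477,  0.0284,  0.0382, -0.0171, -0.0492]), 'joint_efforts': array([  0.0002, -42.9403, -32.6358,  -0.0002,   0.0005,  -0.    ]), 'ee_pos': array([0.1876, 0.6223, 0.2313]), 'tool_rot': array([[-0.9574,  0.2886, -0.    ],
       [ 0.2886,  0.9574, -0.    ],
       [ 0.    , -0.    , -1.    ]]), 'wrist_force': array([-0.4756,  0.1149, -0.1374]), 'torque': array([ 0.0161, -0.0585,  0.0271]), 'grasp_force': 0.0, 'opening': 1.0026852282771679} -0.0187
```

View pics/scene0.png

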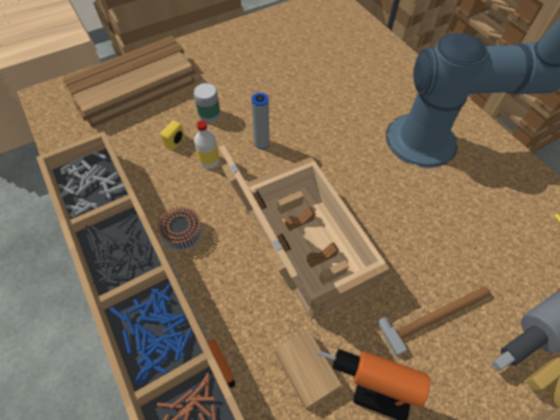

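View pics/top0.png

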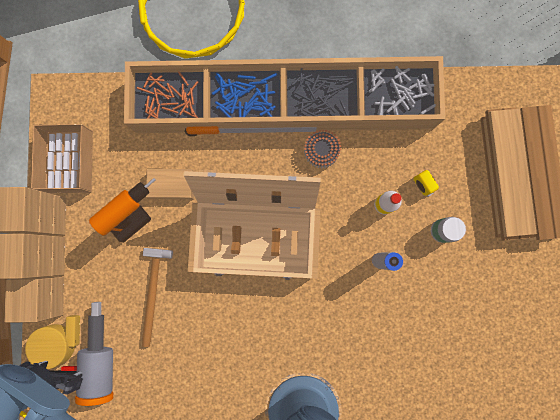

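The scene picture shows the roller upright at about (261,118), the case at (315,235) with its lid leaning back, and the arm at the upper right. In the top picture the roller cap is at (393,261) and the case middle at (256,240). Next I triangulate.

```bash
cat > h.py <<'E'
from station import ctrl
import numpy as np
np.set_printoptions(precision=4,suppress=True)
def ray(c,rc):
    k=ctrl.get_calibration(c); v=np.linalg.solve(k["mtx"],[rc[1],rc[0],1]); v=k["rotation"]@(v*[1,-1,-1])
    return np.array(k["eye"]),v/np.linalg.norm(v)
def at_z(c,rc,z):
    e,v=ray(c,rc); return e+v*(z-e[2])/v[2]
def tri(a,b):
    A=np.zeros((3,3));y=np.zeros(3)
    for e,v in(ray("scene",a),ray("top",b)):
        P=np.eye(3)-np.outer(v,v);A+=P;y+=P@e
    return np.linalg.solve(A,y)
def proj(c,p):
    k=ctrl.get_calibration(c); q=k["rotation"].T@(np.array(p)-k["eye"])*[1,-1,-1]; q=k["mtx"]@q; return q[1]/q[2],q[0]/q[2]
E
python3 - <<'E'
from h import *
import cv2
print("roller",tri((118.7,261.6),(261.9,387)),at_z("scene",(118.7,261.6),.095),at_z("top",(261.9,387),.095))
print("cradle",tri((232.4,309.7),(240.6,256.7)),at_z("scene",(232.4,309.7),.077),at_z("top",(240.6,256.7),.077))
print("edge",tri((204.7,251.9),(174.4,253)),at_z("top",(174.4,253),.313),at_z("scene",(204.7,251.9),.313))
print("hinge",at_z("top",(202.5,257.3),.12))
print("cap top by hand",at_z("top",(261.5,394),.19),at_z("scene",(99,260.5),.19))
# case rim orientation: corners of front rim / case outline
m=ctrl.outline_of("top","case")
if m:
    px=m[0]["pixels"].astype(np.uint8)
    r=cv2.minAreaRect(np.argwhere(px)[:,::-1].astype(np.float32)); print(m[0]["confidence"],m[0]["rect"],r)
    # bottom (front wall) edge line
    cs=np.arange(int(m[0]["rect"][0])+20,int(m[0]["rect"][2])-20)
    rb=np.array([np.flatnonzero(px[:,c])[-1] for c in cs]); f=np.polyfit(cs,rb,1); print("front slope",f)
    P=[at_z("top",(np.polyval(f,c),c),.12) for c in(cs[0],cs[-1])];d=P[0]-P[1];print("yaw of y axis",np.degrees(np.arctan2(-d[0],d[1])),P)
for n in("glue","tin","hammer","tape"):
    d=ctrl.pinpoint("top",n); print(n,[ (at_z("top",x["location"],0),x["confidence"]) for x in d[:1]])
E
```

```text
roller [ 0.4509 -0.247   0.1014] [ 0.4482 -0.2527  0.095 ] [ 0.4505 -0.2482  0.095 ]
cradle [0.5181 0.1322 0.0568] [0.526  0.1401 0.077 ] [0.5167 0.1315 0.077 ]
edge [0.6743 0.1247 0.3066] [0.6734 0.124  0.313 ] [0.6757 0.1286 0.313 ]
hinge [0.6255 0.1263 0.12  ]
cap top by hand [ 0.4532 -0.2463  0.19  ] [ 0.4571 -0.2379  0.19  ]
0.58 [184.5, 168.1, 321.5, 282.4] ((250.0928192138672, 224.50430297851562), (138.91958618164062, 105.62999725341797), 2.6630008220672607)
front slope [  0.0568 260.1896]
yaw of y axis -3.729692970459691 [array([0.4277, 0.2802, 0.12  ]), array([0.4098, 0.0056, 0.12  ])]
glue []
tin [(array([ 0.547 , -0.4367,  0.    ]), 0.86)]
hammer [(array([0.3474, 0.4703, 0.    ]), 0.65)]
tape [(array([ 0.6945, -0.385 ,  0.    ]), 0.76)]
```

Call:
{"fn": "arm_command", "kwargs": {"delta_pos": [[-0.93,-0.5,-1],[-0.93,-0.5,-1],[-0.93,-0.5,-1],[-0.93,-0.5,-1],[-0.93,-0.5,-1]], "spin": [0.2135,0.2135,0.2135,0.2135,0.2135], "fingers": 1, "squeeze": 40}}

```text
t: 1.45
ee_pos: [0.2797, 0.5323, 0.3559]
tool_rot: [[-0.565, 0.825, 0.005], [0.825, 0.565, 0.005], [0.002, 0.007, -1.0]]
wrist_force: [-0.9, -0.0, -1.0]
opening: 0.998
grasp_force: 0.0
```

Call:
{"fn": "arm_command", "kwargs": {"delta_pos": [[-0.93,0.17,0],[-0.93,0.17,0],[-0.93,0.17,0],[-0.93,0.17,0],[-0.93,0.17,0]], "spin": [0.2135,0.2135,0.2135,0.2135,0.2135]}}

```text
t: 1.95
ee_pos: [0.3582, 0.4521, 0.3514]
tool_rot: [[0.069, 0.998, 0.0], [0.998, -0.069, 0.0], [0.0, 0.0, -1.0]]
wrist_force: [0.4, 0.4, -1.1]
opening: 1.001
grasp_force: 0.0
```

Call:
{"fn": "arm_command", "kwargs": {"delta_pos": [[-0.96,0.19,0],[-0.96,0.19,0],[-0.96,0.19,0]], "spin": [0,0,0]}}

```text
t: 2.25
ee_pos: [0.3733, 0.3336, 0.3513]
tool_rot: [[0.066, 0.998, 0.001], [0.998, -0.066, -0.001], [-0.001, 0.001, -1.0]]
wrist_force: [-0.4, 0.7, -0.6]
opening: 1.001
grasp_force: 0.0
```

Call:
{"fn": "arm_command", "kwargs": {"delta_pos": [[-0.96,0.19,0],[-0.96,0.19,0],[-0.96,0.19,0]], "spin": [0,0,0]}}

```text
t: 2.55
ee_pos: [0.3887, 0.217, 0.3515]
tool_rot: [[0.067, 0.998, 0.001], [0.998, -0.067, -0.001], [-0.001, 0.001, -1.0]]
wrist_force: [-0.0, 0.5, 0.2]
opening: 0.996
grasp_force: 0.0
```

Call:
{"fn": "arm_command", "kwargs": {"delta_pos": [[-0.96,0.19,0],[-0.96,0.19,0],[-0.96,0.19,0]], "spin": [0,0,0]}}

```text
t: 2.85
ee_pos: [0.4041, 0.1004, 0.3515]
tool_rot: [[0.067, 0.998, 0.001], [0.998, -0.067, -0.001], [-0.001, 0.001, -1.0]]
wrist_force: [0.7, -0.7, 0.0]
opening: 1.001
grasp_force: 0.0
```

Call:
{"fn": "arm_command", "kwargs": {"delta_pos": [[-0.96,0.19,0],[-0.96,0.19,0],[-0.96,0.19,0]], "spin": [0,0,0]}}

```text
t: 3.15
ee_pos: [0.4194, -0.0163, 0.3514]
tool_rot: [[0.068, 0.998, 0.0], [0.998, -0.068, -0.001], [-0.001, 0.0, -1.0]]
wrist_force: [-0.7, 0.0, 0.6]
opening: 1.001
grasp_force: 0.0
```

Call:
{"fn": "arm_command", "kwargs": {"delta_pos": [[-0.96,0.19,0],[-0.96,0.19,0],[-0.96,0.19,0]], "spin": [0,0,0]}}

```text
t: 3.45
ee_pos: [0.4347, -0.1328, 0.3512]
tool_rot: [[0.067, 0.998, -0.0], [0.998, -0.067, -0.001], [-0.001, -0.0, -1.0]]
wrist_force: [0.3, 0.5, 0.2]
opening: 1.002
grasp_force: 0.0
```

Call:
{"fn": "arm_command", "kwargs": {"delta_pos": [[-0.96,0.19,0],[-0.96,0.19,0],[-0.96,0.19,0],[-0.96,0.19,0]], "spin": [0,0,0,0]}}

```text
t: 3.85
ee_pos: [0.45, -0.2475, 0.3508]
tool_rot: [[0.067, 0.998, -0.001], [0.998, -0.067, 0.001], [0.001, -0.001, -1.0]]
wrist_force: [0.4, -0.2, -0.1]
opening: 1.0
grasp_force: 0.0
```

Call:
{"fn": "arm_command", "kwargs": {"delta_pos": [[0,0,0.4],[0,0,0.8],[0,0,0.9]], "spin": [0,0,0]}}

```text
t: 4.15
ee_pos: [0.4479, -0.2423, 0.2378]
tool_rot: [[0.062, 0.998, -0.007], [0.998, -0.062, 0.007], [0.006, -0.008, -1.0]]
wrist_force: [0.0, 0.5, -0.7]
opening: 1.0
grasp_force: 0.0
```

Call:
{"fn": "arm_command", "kwargs": {"delta_pos": [[0,0,0.25],[0,0,0.5],[0,0,0.7],[0,0,0.81],[0,0,0.81]], "spin": [0,0,0,0,0]}}

```text
t: 4.65
ee_pos: [0.45, -0.2448, 0.1456]
tool_rot: [[0.063, 0.998, -0.001], [0.998, -0.063, 0.001], [0.001, -0.002, -1.0]]
wrist_force: [0.3, 0.1, 0.7]
opening: 1.0
grasp_force: 0.0
```

Call:
{"fn": "arm_command", "kwargs": {"delta_pos": [[0,0,0],[0,0,0],[0,0,0],[0,0,0],[0,0,0]], "spin": [0,0,0,0,0], "fingers": -0.6, "squeeze": 30}}

```text
t: 5.15
ee_pos: [0.4518, -0.2468, 0.1483]
tool_rot: [[0.064, 0.998, 0.004], [0.998, -0.064, -0.003], [-0.002, 0.004, -1.0]]
wrist_force: [3.0, -0.4, 6.6]
opening: 0.58
grasp_force: 31.3
```

Call:
{"fn": "arm_command", "kwargs": {"delta_pos": [[0,0,-0.1],[0,0,-0.2],[0,-0.2,-0.2],[0,-0.42,-0.2],[0,-0.42,-0.2]], "spin": [0,0,0,0,0], "squeeze": 50}}

```text
t: 5.65
ee_pos: [0.3968, -0.2411, 0.1687]
tool_rot: [[0.065, 0.998, -0.004], [0.998, -0.065, 0.003], [0.003, -0.005, -1.0]]
wrist_force: [-0.3, -0.6, -6.7]
opening: 0.575
grasp_force: 54.7
```

Call:
{"fn": "arm_command", "kwargs": {"delta_pos": [[0,0,0.08],[0,0,0.15],[0,0,0.19],[0,0,0.19]], "spin": [0,0,0,0]}}

```text
t: 6.05
ee_pos: [0.4002, -0.2428, 0.1483]
tool_rot: [[0.063, 0.998, -0.002], [0.998, -0.063, 0.001], [0.001, -0.002, -1.0]]
wrist_force: [-2.4, 1.4, 5.0]
opening: 0.575
grasp_force: 55.4
```

Call:
{"fn": "arm_command", "kwargs": {"delta_pos": [[-0.15,0,0.01],[-0.3,0,0.01],[-0.44,0,0.03],[-0.585,0,0.06],[-0.72,0,0.105]], "spin": [0,0,0,0,0], "squeeze": 25}}

```text
t: 6.55
ee_pos: [0.3949, -0.3302, 0.1345]
tool_rot: [[0.064, 0.998, 0.001], [0.998, -0.064, 0.0], [0.0, 0.001, -1.0]]
wrist_force: [1.2, 1.8, 0.2]
opening: 0.573
grasp_force: 55.3
```

```bash
python3 - <<'E'
from h import *
import cv2
im=ctrl.grab_frame("scene"); cv2.imwrite("pics/tilt.png",cv2.resize(im[40:260,160:480,::-1],None,fx=2,fy=2))
o=ctrl.get_obs();print(o["ee_pos"],o["wrist_force"],o["opening"])
E
```

```text
[ 0.3945 -0.3322  0.1337] [-0.261  -2.066   2.1499] 0.5721190654968537
```

View pics/tilt.png

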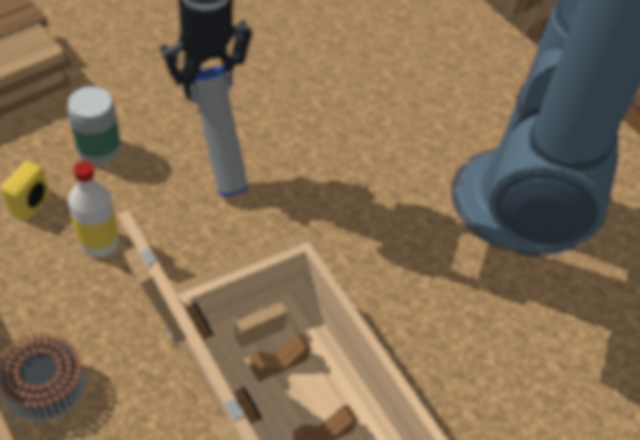

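The crop shows the roller held at (212,80) and tilted, its lower end at (233,190) still on the bench, so the pivoting works.

Call:
{"fn": "arm_command", "kwargs": {"delta_pos": [[-0.135,0,0.06],[-0.26,0,0.135],[-0.38,0,0.22],[-0.49,0,0.32],[-0.585,0,0.43]], "spin": [0,0,0,0,0]}}

```text
t: 7.1
ee_pos: [0.39, -0.3998, 0.0822]
tool_rot: [[0.064, 0.998, 0.0], [0.998, -0.064, 0.0], [0.0, 0.0, -1.0]]
wrist_force: [0.5, 1.1, -0.7]
opening: 0.573
grasp_force: 55.9
```

Call:
{"fn": "arm_command", "kwargs": {"delta_pos": [[-0.085,0,0.12],[-0.16,0,0.245],[-0.215,0,0.37],[-0.26,0,0.5],[-0.28,0,0.58]], "spin": [0,0,0,0,0]}}

```text
t: 7.6
ee_pos: [0.3874, -0.433, 0.0119]
tool_rot: [[0.064, 0.998, -0.001], [0.998, -0.064, 0.0], [0.0, -0.001, -1.0]]
wrist_force: [0.6, -0.3, -1.9]
opening: 0.575
grasp_force: 50.4
```

```bash
python3 - <<'E'
from h import *
import cv2
im=ctrl.grab_frame("scene"); cv2.imwrite("pics/tilt2.png",cv2.resize(im[20:220,160:460,::-1],None,fx=2,fy=2))
o=ctrl.get_obs();print(o["ee_pos"],o["wrist_force"],o["opening"],o["grasp_force"])
E
```

```text
[ 0.387  -0.4325  0.0108] [-0.6038 -1.8764 -1.2104] 0.5728607482179301 50.4228812456131
```

View pics/tilt2.png

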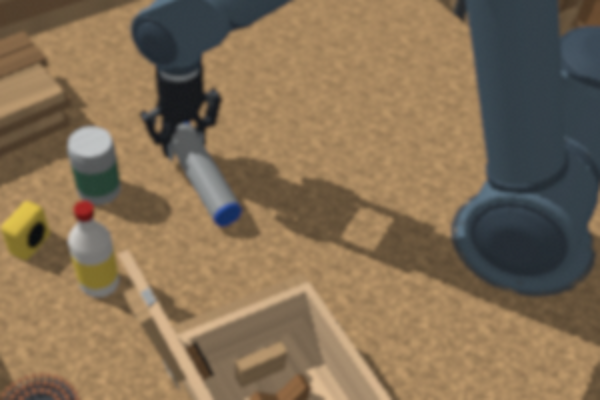

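Call:
{"fn": "arm_command", "kwargs": {"delta_pos": [[-0.005,0,0.02],[-0.01,0,0.04],[-0.01,0,0.05],[-0.01,0,0.05]], "spin": [0,0,0,0]}}

```text
t: 8.05
ee_pos: [0.3878, -0.4333, 0.0076]
tool_rot: [[0.063, 0.998, -0.0], [0.998, -0.063, 0.0], [0.0, -0.0, -1.0]]
wrist_force: [-0.4, 1.0, -2.2]
opening: 0.573
grasp_force: 50.2
```

Call:
{"fn": "arm_command", "kwargs": {"delta_pos": [[0,0,0],[0,0,0],[0,0,0]], "spin": [0,0,0], "fingers": 0.4}}

```text
t: 8.35
ee_pos: [0.3882, -0.4342, 0.0081]
tool_rot: [[0.063, 0.998, 0.001], [0.998, -0.063, -0.002], [-0.002, 0.001, -1.0]]
wrist_force: [0.7, -0.4, 0.1]
opening: 0.701
grasp_force: 0.0
```

```bash
python3 - <<'E'
from h import *
for c in("scene","top"): ctrl.grab_frame(c)
a=ctrl.pinpoint("scene","roller_center")[:1];b=ctrl.pinpoint("top","roller_center")[:1];print(a,b)
for c,d in(("scene",a),("top",b)):
    if d: print(at_z(c,d[0]["location"],.025))
o=ctrl.get_obs();print(o["ee_pos"],o["opening"],o["grasp_force"])
E
```

```text
[{'location': [105.0, 263.9], 'confidence': 0.57}] [{'location': [279.5, 417.5], 'confidence': 0.72}]
[ 0.38   -0.3633  0.025 ]
[ 0.3949 -0.3546  0.025 ]
[ 0.3879 -0.4338  0.0077] 0.6980830556496733 0.0
```

Call:
{"fn": "arm_command", "kwargs": {"delta_pos": [[0.12,0,0.02],[0.25,0,0.02],[0.4,0,0.02],[0.55,0,0.02],[0.615,0,0.02]], "spin": [0,0,0,0,0]}}

```text
t: 9.05
ee_pos: [0.3922, -0.357, 0.0045]
tool_rot: [[0.062, 0.998, -0.001], [0.998, -0.062, 0.002], [0.002, -0.001, -1.0]]
wrist_force: [-0.1, 0.1, -0.2]
opening: 0.7
grasp_force: 0.0
```

Call:
{"fn": "arm_command", "kwargs": {"delta_pos": [[0,0,0],[0,0,0],[0,0,0],[0,0,0]], "spin": [0,0,0,0], "fingers": -0.6, "squeeze": 80}}

```text
t: 9.45
ee_pos: [0.3926, -0.3587, 0.0052]
tool_rot: [[0.064, 0.998, -0.001], [0.998, -0.064, 0.004], [0.003, -0.001, -1.0]]
wrist_force: [0.7, 6.9, 6.2]
opening: 0.56
grasp_force: 82.7
```

Call:
{"fn": "arm_command", "kwargs": {"delta_pos": [[0,0,-0.2],[0,0,-0.5],[0,0,-0.9],[0,0,-1],[0,0,-1]], "spin": [0,0,0,0,0]}}

```text
t: 9.95
ee_pos: [0.393, -0.3612, 0.1263]
tool_rot: [[0.064, 0.998, 0.002], [0.998, -0.064, -0.003], [-0.003, 0.002, -1.0]]
wrist_force: [0.2, -0.7, -7.0]
opening: 0.562
grasp_force: 86.4
```

```bash
python3 - <<'E'
from h import *
import cv2
im=ctrl.grab_frame("scene"); cv2.imwrite("pics/lift.png",cv2.resize(im[20:320,160:460,::-1],None,fx=2,fy=2))
o=ctrl.get_obs();print(o["ee_pos"],o["wrist_force"],o["torque"],o["opening"],o["grasp_force"])
E
```

```text
[ 0.392  -0.3596  0.1239] [-0.5007  1.1996 -7.0249] [0.0031 0.0032 0.0137] 0.5627625973936813 86.33723616600037
```

View pics/lift.png

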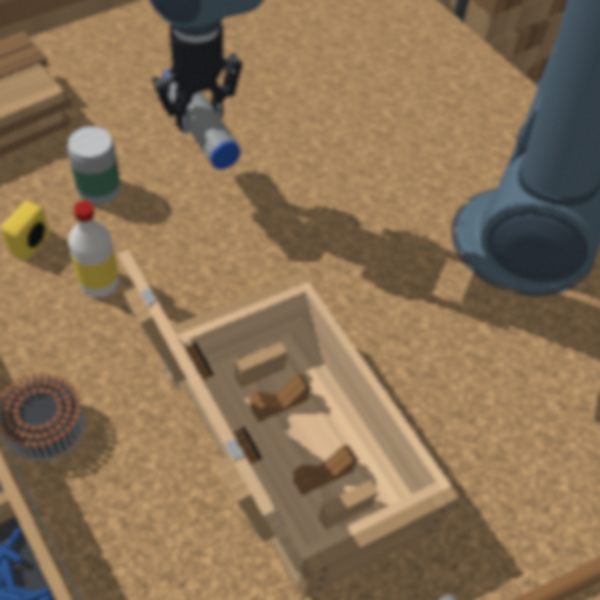

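```bash
python3 - <<'E'
from h import *
import cv2
a=at_z("scene",(163,313.5),.12);b=at_z("scene",(265.5,388),.12);print(a,b,np.linalg.norm(a-b),(a+b)/2+.1*np.array([.998,-.065,0]))
a=at_z("top",(278,312),.12);b=at_z("top",(271,189),.12);print(a,b,np.linalg.norm(a-b),(a+b)/2+.1*np.array([.998,-.065,0]))
g=cv2.imread("pics/top0.png")[160:290,170:335]; cv2.imwrite("pics/c.png",cv2.resize(g,None,fx=4.5,fy=4.5,interpolation=2))
E
```

```text
[ 0.4165 -0.0176  0.12  ] [0.4299 0.3243 0.12  ] 0.3421755931201709 [0.523  0.1469 0.12  ]
[ 0.4073 -0.0285  0.12  ] [0.4303 0.3233 0.12  ] 0.3526172323429816 [0.5186 0.1409 0.12  ]
```

View pics/c.png

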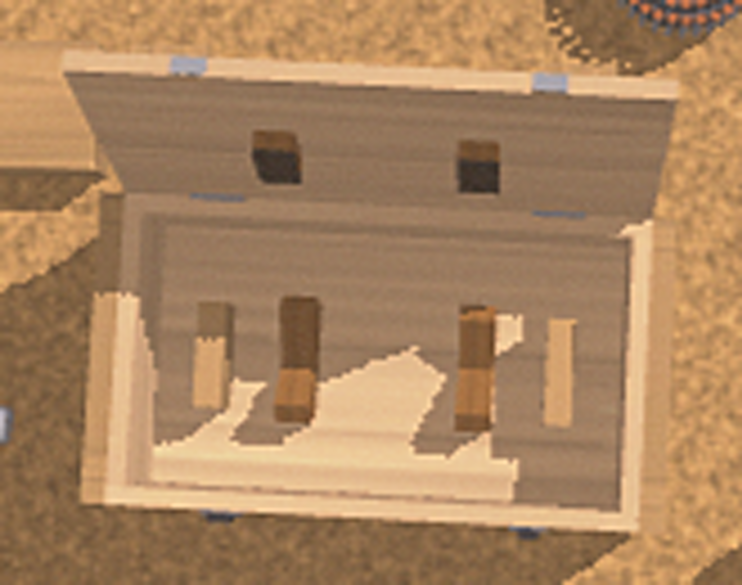

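The crop shows chocks at (213,355) and (561,372) and V blocks at (297,360) and (476,368); their mid-point agrees with the network, giving a cradle position of (0.517, 0.132).

Call:
{"fn": "arm_command", "kwargs": {"delta_pos": [[0.1,0.02,-0.3],[0.4,0.08,-0.55],[0.75,0.14,-0.55],[0.83,0.155,-0.55]], "spin": [0,0,0,0]}}

```text
t: 10.4
ee_pos: [0.4166, -0.2575, 0.1878]
tool_rot: [[0.061, 0.998, -0.004], [0.998, -0.061, 0.005], [0.005, -0.004, -1.0]]
wrist_force: [-0.5, 0.0, -7.7]
opening: 0.561
grasp_force: 86.5
```

Call:
{"fn": "arm_command", "kwargs": {"delta_pos": [[0.35,0.06,0],[0.7,0.13,0],[0.83,0.155,0]], "spin": [0,0,0]}}

```text
t: 10.7
ee_pos: [0.4406, -0.1597, 0.1868]
tool_rot: [[0.061, 0.998, -0.006], [0.998, -0.061, 0.005], [0.005, -0.007, -1.0]]
wrist_force: [0.1, 0.0, -7.0]
opening: 0.563
grasp_force: 86.4
```

Call:
{"fn": "arm_command", "kwargs": {"delta_pos": [[0.35,0.06,0],[0.7,0.13,0],[0.83,0.155,0]], "spin": [0,0,0]}}

```text
t: 11.0
ee_pos: [0.4654, -0.0619, 0.187]
tool_rot: [[0.061, 0.998, -0.007], [0.998, -0.061, 0.003], [0.003, -0.007, -1.0]]
wrist_force: [0.2, -0.4, -6.9]
opening: 0.566
grasp_force: 86.4
```

Call:
{"fn": "arm_command", "kwargs": {"delta_pos": [[0.35,0.06,0],[0.7,0.13,0],[0.83,0.155,0]], "spin": [0,0,0]}}

```text
t: 11.3
ee_pos: [0.4904, 0.0358, 0.1871]
tool_rot: [[0.061, 0.998, -0.007], [0.998, -0.061, 0.002], [0.001, -0.007, -1.0]]
wrist_force: [-0.5, -0.5, -6.4]
opening: 0.563
grasp_force: 86.4
```

Call:
{"fn": "arm_command", "kwargs": {"delta_pos": [[0.3,0.05,0],[0.6,0.11,0],[0.8,0.15,0],[0.83,0.155,0],[0.83,0.155,0]], "spin": [0,0,0,0,0]}}

```text
t: 11.8
ee_pos: [0.5153, 0.1312, 0.1877]
tool_rot: [[0.062, 0.998, -0.006], [0.998, -0.062, -0.001], [-0.001, -0.006, -1.0]]
wrist_force: [0.3, -0.1, -6.5]
opening: 0.56
grasp_force: 86.4
```

```bash
python3 - <<'E'
from h import *
import cv2
im=ctrl.grab_frame("scene"); cv2.imwrite("pics/over.png",cv2.resize(im[120:320,200:460,::-1],None,fx=3,fy=3))
o=ctrl.get_obs();print(o["ee_pos"],o["tool_rot"],o["wrist_force"],o["opening"])
E
```

```text
[0.5155 0.1306 0.1883] [[ 0.0633  0.998  -0.005 ]
 [ 0.998  -0.0633 -0.0008]
 [-0.0011 -0.0049 -1.    ]] [ 0.3552 -0.3138 -6.5957] 0.5592322566348287
```

View pics/over.png

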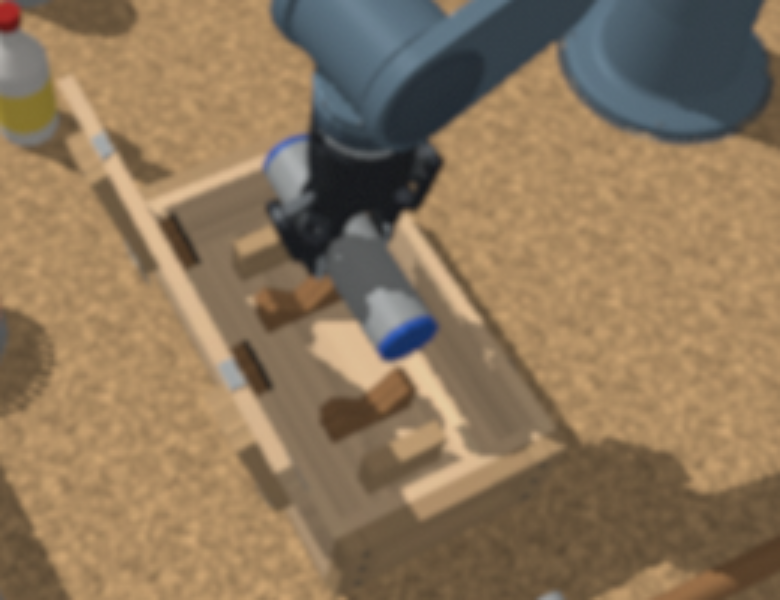

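Call:
{"fn": "arm_command", "kwargs": {"delta_pos": [[0.02,0.025,0.15],[0.025,0.025,0.4],[0.025,0.025,0.65],[0.025,0.025,0.85],[0.025,0.025,0.95]], "spin": [0,0,0,0,0]}}

```text
t: 12.35
ee_pos: [0.5176, 0.1325, 0.0736]
tool_rot: [[0.065, 0.998, -0.006], [0.998, -0.065, -0.001], [-0.001, -0.006, -1.0]]
wrist_force: [-0.6, -0.4, -7.3]
opening: 0.566
grasp_force: 86.3
```

Call:
{"fn": "arm_command", "kwargs": {"delta_pos": [[0,0,0.02],[0,0,0.04],[0,0,0.06],[0,0,0.08],[0,0,0.09]], "spin": [0,0,0,0,0]}}

```text
t: 12.85
ee_pos: [0.5206, 0.134, 0.0669]
tool_rot: [[0.063, 0.998, 0.001], [0.998, -0.063, 0.0], [0.0, 0.001, -1.0]]
wrist_force: [-0.1, -0.6, -6.1]
opening: 0.561
grasp_force: 86.3
```

Call:
{"fn": "arm_command", "kwargs": {"delta_pos": [[0,0,0.02],[0,0,0.035],[0,0,0.05],[0,0,0.06],[0,0,0.06]], "spin": [0,0,0,0,0]}}

```text
t: 13.35
ee_pos: [0.5199, 0.134, 0.0589]
tool_rot: [[0.063, 0.998, -0.001], [0.998, -0.063, 0.0], [-0.0, -0.001, -1.0]]
wrist_force: [-0.5, 0.8, -6.3]
opening: 0.559
grasp_force: 86.2
```

Call:
{"fn": "arm_command", "kwargs": {"delta_pos": [[0,0,0.005],[0,0,0.015],[0,0,0.015]], "spin": [0,0,0]}}

```text
t: 13.65
ee_pos: [0.52, 0.1338, 0.0583]
tool_rot: [[0.063, 0.998, -0.001], [0.998, -0.063, -0.0], [-0.0, -0.001, -1.0]]
wrist_force: [-6.6, -0.5, 3.5]
opening: 0.56
grasp_force: 87.7
```

Call:
{"fn": "arm_command", "kwargs": {"delta_pos": [[0,-0.008,0],[0,-0.015,0],[0,-0.015,0]], "spin": [0,0,0], "squeeze": 20}}

```text
t: 13.95
ee_pos: [0.5191, 0.1341, 0.0577]
tool_rot: [[0.063, 0.998, 0.002], [0.998, -0.063, 0.0], [0.0, 0.002, -1.0]]
wrist_force: [1.7, 0.5, -3.5]
opening: 0.562
grasp_force: 86.6
```

Call:
{"fn": "arm_command", "kwargs": {"delta_pos": [[0,0,0],[0,0,0],[0,0,0],[0,0,0]], "spin": [0,0,0,0], "fingers": 0.6}}

```text
t: 14.35
ee_pos: [0.5187, 0.1341, 0.0576]
tool_rot: [[0.063, 0.998, 0.001], [0.998, -0.063, 0.0], [0.0, 0.001, -1.0]]
wrist_force: [0.4, -0.9, -0.1]
opening: 0.8
grasp_force: 0.0
```

Call:
{"fn": "arm_command", "kwargs": {"delta_pos": [[0,0,-0.15],[0,0,-0.4],[0,0,-0.75],[0,0,-1],[0,0,-1]], "spin": [0,0,0,0,0]}}

```text
t: 14.85
ee_pos: [0.5216, 0.1343, 0.183]
tool_rot: [[0.063, 0.998, 0.011], [0.998, -0.063, 0.0], [0.001, 0.01, -1.0]]
wrist_force: [0.4, -0.4, 0.4]
opening: 0.799
grasp_force: 0.0
```

Call:
{"fn": "arm_command", "kwargs": {"delta_pos": [[0,-0.3,-0.4],[0,-0.6,-0.8],[0,-0.8,-1],[0,-0.8,-1]], "spin": [0,0,0,0]}}

```text
t: 15.25
ee_pos: [0.4224, 0.1407, 0.3026]
tool_rot: [[0.062, 0.998, 0.01], [0.998, -0.062, 0.001], [0.001, 0.01, -1.0]]
wrist_force: [1.0, -0.3, 0.2]
opening: 0.803
grasp_force: 0.0
```

```bash
python3 - <<'E'
from h import *
import cv2
im=ctrl.grab_frame("scene"); im2=ctrl.grab_frame("top")
a=ctrl.pinpoint("scene","lid_edge");b=ctrl.pinpoint("top","lid_edge");print(a[:1],b[:1])
if a and b: print(tri(a[0]["location"],b[0]["location"]))
r=ctrl.pinpoint("scene","roller_center")[:1];print(r, r and at_z("scene",r[0]["location"],.077))
A=cv2.resize(im[120:320,200:400,::-1],None,fx=2,fy=2);B=cv2.resize(im2[130:330,160:360,::-1],None,fx=2,fy=2)
cv2.imwrite("pics/laid.png",np.hstack([A,B]))
o=ctrl.get_obs();print(o["ee_pos"],o["t"])
E
```

```text
[{'location': [204.9, 255.4], 'confidence': 0.57}] [{'location': [176.9, 250.5], 'confidence': 0.56}]
[0.6684 0.1303 0.3088]
[{'location': [225.8, 311.0], 'confidence': 0.58}] [0.5126 0.1254 0.077 ]
[0.4221 0.14   0.2951] 15.5
```

View pics/laid.png

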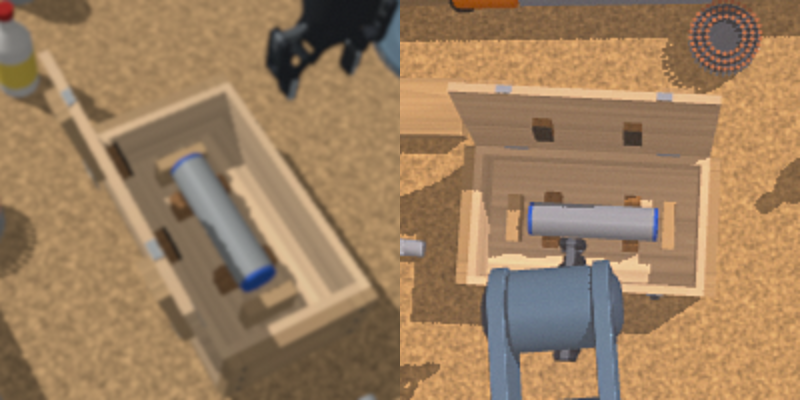

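The roller lies in the V blocks between the chocks, with a gap visible at each end in the right-hand half, near (525,218) and (660,222). Next is the lid edge.

Call:
{"fn": "arm_command", "kwargs": {"delta_pos": [[0,0,-0.3],[0,0.2,-0.54],[0,0.5,-0.54],[0,0.8,-0.54],[0,0.8,-0.54]], "spin": [0,0,0,0,0], "fingers": 1}}

```text
t: 16.0
ee_pos: [0.5209, 0.1331, 0.3581]
tool_rot: [[0.065, 0.998, -0.006], [0.998, -0.065, -0.0], [-0.001, -0.006, -1.0]]
wrist_force: [-0.7, -0.6, -0.9]
opening: 1.0
grasp_force: 0.0
```

Call:
{"fn": "arm_command", "kwargs": {"delta_pos": [[0,0.3,0],[0,0.6,0],[0,0.9,0],[0,1,0],[0,1,0]], "spin": [0,0,0,0,0]}}

```text
t: 16.5
ee_pos: [0.6387, 0.1259, 0.3589]
tool_rot: [[0.064, 0.998, -0.005], [0.998, -0.064, -0.0], [-0.0, -0.005, -1.0]]
wrist_force: [-0.2, 0.5, -0.6]
opening: 1.001
grasp_force: 0.0
```

Call:
{"fn": "arm_command", "kwargs": {"delta_pos": [[0,0.12,0],[0,0.22,0],[0,0.22,0],[0,0.22,0]], "spin": [0,0,0,0]}}

```text
t: 16.9
ee_pos: [0.6635, 0.1249, 0.3614]
tool_rot: [[0.063, 0.998, -0.002], [0.998, -0.063, 0.0], [-0.0, -0.002, -1.0]]
wrist_force: [0.2, 0.1, -0.7]
opening: 0.998
grasp_force: 0.0
```

Call:
{"fn": "arm_command", "kwargs": {"delta_pos": [[0,0.02,0.15],[0,0.02,0.3],[0,0.02,0.42],[0,0.02,0.51],[0,0.02,0.51]], "spin": [0,0,0,0,0]}}

```text
t: 17.4
ee_pos: [0.6656, 0.1247, 0.298]
tool_rot: [[0.063, 0.998, -0.004], [0.998, -0.063, -0.0], [-0.0, -0.004, -1.0]]
wrist_force: [0.1, 0.5, 0.2]
opening: 0.999
grasp_force: 0.0
```

Call:
{"fn": "arm_command", "kwargs": {"delta_pos": [[0,0,0],[0,0,0],[0,0,0],[0,0,0],[0,0,0]], "spin": [0,0,0,0,0], "fingers": -1, "squeeze": 20}}

```text
t: 17.9
ee_pos: [0.6671, 0.1246, 0.3015]
tool_rot: [[0.063, 0.998, 0.001], [0.998, -0.063, -0.0], [0.0, 0.001, -1.0]]
wrist_force: [1.0, -0.9, 0.7]
opening: 0.158
grasp_force: 20.3
```

Call:
{"fn": "arm_command", "kwargs": {"delta_pos": [[0,0,0],[0,0,0],[0,0,0],[0,0,0],[0,0,0]], "spin": [0,0,0,0,0]}}

```text
t: 18.4
ee_pos: [0.6671, 0.1246, 0.3015]
tool_rot: [[0.063, 0.998, 0.001], [0.998, -0.063, -0.0], [0.0, 0.001, -1.0]]
wrist_force: [1.6, -0.1, 4.4]
opening: 0.153
grasp_force: 19.6
```

Call:
{"fn": "arm_command", "kwargs": {"delta_pos": [[0,-0.057,-0.013],[0,-0.137,-0.03],[0,-0.217,-0.042],[0,-0.325,-0.05],[0,-0.434,-0.052]], "spin": [0,0,0,0,0]}}

```text
t: 18.9
ee_pos: [0.6146, 0.1278, 0.3078]
tool_rot: [[0.063, 0.998, 0.003], [0.998, -0.063, -0.0], [-0.0, 0.003, -1.0]]
wrist_force: [2.2, -1.1, 1.4]
opening: 0.139
grasp_force: 24.8
```

```bash
python3 - <<'E'
from h import *
import cv2
im=ctrl.grab_frame("scene")
a=ctrl.pinpoint("scene","lid_edge");print(a[:1])
o=ctrl.get_obs();print(o["ee_pos"],o["wrist_force"],o["torque"],o["opening"],o["grasp_force"])
# predicted edge pixel by angle
C=np.array([.5187,.134,0]);X=np.array([.998,-.063,0]);Y=np.array([.063,.998,0])
for t in(103,95,90,87,84,80,60):
    r=np.radians(t);H=C+.1*X+[0,0,.12]
    f=lambda s,y,n:H+Y*y+X*(-s*np.cos(r)+n*np.sin(r))+np.array([0,0,1])*(s*np.sin(r)+n*np.cos(r))
    print(t,np.round([proj("scene",f(.2,y,.006)) for y in(-.17,0,.17)],0).tolist())
cv2.imwrite("pics/lid1.png",cv2.resize(im[120:320,190:450,::-1],None,fx=3,fy=3))
E
```

```text
[{'location': [194.0, 280.3], 'confidence': 0.8}]
[0.6143 0.1279 0.3078] [ 2.2402 -0.6966  3.399 ] [-0.1288 -0.7586  0.0005] 0.13488600923765134 25.049732327170204
103 [[143.0, 221.0], [202.0, 254.0], [273.0, 294.0]]
95 [[137.0, 232.0], [195.0, 266.0], [265.0, 307.0]]
90 [[134.0, 240.0], [192.0, 274.0], [261.0, 315.0]]
87 [[133.0, 244.0], [190.0, 279.0], [259.0, 320.0]]
84 [[131.0, 248.0], [188.0, 283.0], [257.0, 325.0]]
80 [[130.0, 254.0], [186.0, 289.0], [254.0, 332.0]]
60 [[127.0, 280.0], [180.0, 317.0], [245.0, 360.0]]
```

View pics/lid1.png

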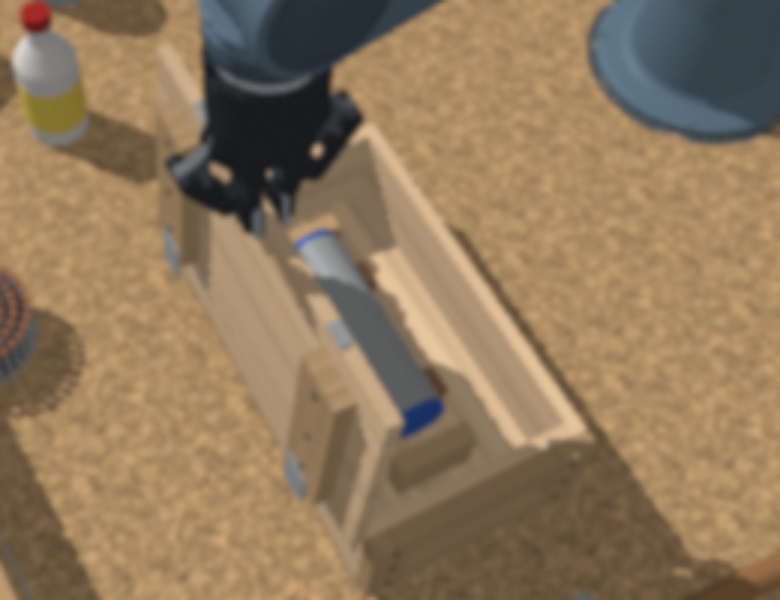

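The lid follows, its edge running from (245,136) to (323,260) in scene pixels, about 87 degrees. I continue forward.

Call:
{"fn": "arm_command", "kwargs": {"delta_pos": [[0,-0.08,0.003],[0,-0.19,0.015],[0,-0.3,0.034],[0,-0.38,0.053],[0,-0.455,0.077]], "spin": [0,0,0,0,0]}}

```text
t: 19.5
ee_pos: [0.5618, 0.1311, 0.3008]
tool_rot: [[0.064, 0.998, 0.008], [0.998, -0.064, -0.001], [-0.0, 0.008, -1.0]]
wrist_force: [2.2, -1.7, 10.1]
opening: 0.136
grasp_force: 70.5
```

Call:
{"fn": "arm_command", "kwargs": {"delta_pos": [[0,-0.02,0.007],[0,-0.04,0.014],[0,-0.06,0.021],[0,-0.077,0.028]], "spin": [0,0,0,0], "fingers": -0.68, "squeeze": 20}}

```text
t: 19.9
ee_pos: [0.5518, 0.1317, 0.2978]
tool_rot: [[0.063, 0.998, 0.004], [0.998, -0.063, -0.001], [-0.0, 0.004, -1.0]]
wrist_force: [-3.2, -2.4, 13.7]
opening: 0.161
grasp_force: 31.1
```

Call:
{"fn": "arm_command", "kwargs": {"delta_pos": [[0,-0.025,0.009],[0,-0.05,0.02],[0,-0.075,0.032],[0,-0.1,0.043]], "spin": [0,0,0,0], "fingers": -0.63}}

```text
t: 20.3
ee_pos: [0.5384, 0.1326, 0.2914]
tool_rot: [[0.063, 0.998, -0.001], [0.998, -0.063, -0.001], [-0.001, -0.001, -1.0]]
wrist_force: [-6.4, -1.4, 12.5]
opening: 0.186
grasp_force: 15.6
```

Call:
{"fn": "arm_command", "kwargs": {"delta_pos": [[0,-0.025,0.01],[0,-0.05,0.023],[0,-0.073,0.036],[0,-0.073,0.036]], "spin": [0,0,0,0], "fingers": -0.58}}

```text
t: 20.7
ee_pos: [0.529, 0.1334, 0.2849]
tool_rot: [[0.063, 0.998, -0.004], [0.998, -0.063, -0.0], [-0.0, -0.004, -1.0]]
wrist_force: [-4.0, -0.3, 6.5]
opening: 0.208
grasp_force: 8.0
```

```bash
python3 - <<'E'
from h import *
import cv2
im=ctrl.grab_frame("scene");im2=ctrl.grab_frame("top")
a=ctrl.pinpoint("scene","lid_edge");b=ctrl.pinpoint("top","lid_edge");print(a[:1],b[:1])
if a and b: print(tri(a[0]["location"],b[0]["location"]))
o=ctrl.get_obs();print(o["ee_pos"],o["wrist_force"],o["torque"],o["opening"],o["grasp_force"])
C=np.array([.5187,.134,0]);X=np.array([.998,-.063,0]);Y=np.array([.063,.998,0])
for t in(70,66,63,60,57,54):
    r=np.radians(t);H=C+.1*X+[0,0,.12]
    f=lambda s,y,n:H+Y*y+X*(-s*np.cos(r)+n*np.sin(r))+np.array([0,0,1])*(s*np.sin(r)+n*np.cos(r))
    for c in("scene","top"): print(t,c,np.round([proj(c,f(.2,y,n)) for n in (0,.012) for y in(-.17,.17)],1).tolist())
A=cv2.resize(im[110:310,200:400,::-1],None,fx=2,fy=2,interpolation=2);B=cv2.resize(im2[130:330,160:360,::-1],None,fx=2,fy=2,interpolation=2)
cv2.imwrite("pics/lid2.png",np.hstack([A,B]))
E
```

```text
[{'location': [183.0, 316.5], 'confidence': 0.73}] [{'location': [230.3, 440.2], 'confidence': 0.28}]
[ 0.463  -0.2118  0.0577]
[0.5292 0.1334 0.285 ] [-4.9405 -0.4456  6.1538] [-0.0713  0.7041  0.0624] 0.21242446755240654 7.724157116026618
70 scene [[127.0, 270.0], [247.6, 349.3], [127.4, 265.5], [249.0, 344.5]]
70 top [[227.8, 319.1], [220.6, 181.7], [223.1, 319.4], [215.9, 181.6]]
66 scene [[126.7, 275.1], [246.1, 354.6], [126.8, 270.8], [247.2, 350.1]]
66 top [[233.2, 318.7], [226.0, 181.8], [228.6, 319.1], [221.4, 181.6]]
63 scene [[126.7, 278.8], [245.1, 358.4], [126.6, 274.6], [246.1, 354.1]]
63 top [[237.1, 318.4], [229.9, 181.9], [232.7, 318.8], [225.4, 181.7]]
60 scene [[126.9, 282.3], [244.4, 361.9], [126.6, 278.3], [245.2, 357.9]]
60 top [[240.8, 318.1], [233.6, 182.2], [236.6, 318.5], [229.4, 181.9]]
57 scene [[127.3, 285.7], [243.8, 365.3], [126.8, 281.9], [244.4, 361.5]]
57 top [[244.5, 317.8], [237.3, 182.4], [240.4, 318.1], [233.2, 182.1]]
54 scene [[127.9, 288.8], [243.4, 368.4], [127.1, 285.3], [243.8, 364.9]]
54 top [[248.0, 317.5], [240.8, 182.7], [244.0, 317.8], [236.8, 182.3]]
```

View pics/lid2.png

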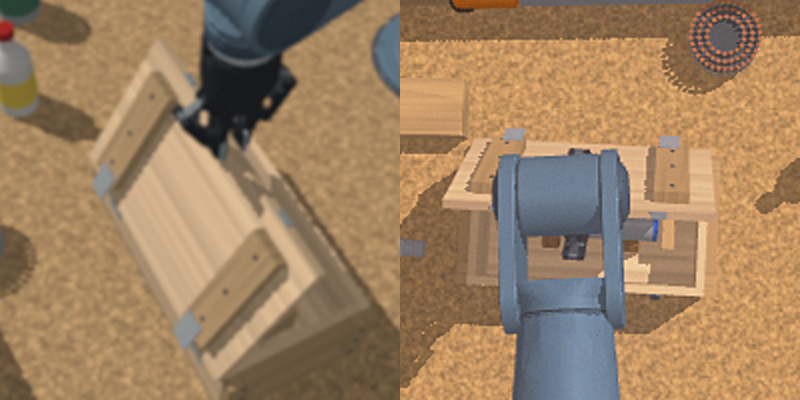

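Call:
{"fn": "arm_command", "kwargs": {"delta_pos": [[0,0,0],[0,0,0],[0,0,0],[0,0,0],[0,0,0]], "spin": [0,0,0,0,0], "fingers": -0.7, "squeeze": 25}}

```text
t: 21.4
ee_pos: [0.5297, 0.1334, 0.2854]
tool_rot: [[0.063, 0.998, -0.002], [0.998, -0.063, -0.0], [-0.0, -0.002, -1.0]]
wrist_force: [-4.9, -0.6, 7.1]
opening: 0.197
grasp_force: 24.3
```

```bash
python3 - <<'E'
from h import *
import cv2
g=ctrl.grab_frame("top").astype(int).sum(2)
im=ctrl.grab_frame("scene");a=ctrl.pinpoint("scene","lid_edge");print(a[:1])
for c in(186,194,202,306,310,314): print(c,g[222:248,c].tolist())
o=ctrl.get_obs();print(o["ee_pos"],o["wrist_force"],o["torque"],o["opening"],o["grasp_force"])
E
```

```text
[{'location': [182.2, 315.6], 'confidence': 0.63}]
186 [567, 583, 570, 533, 541, 561, 572, 526, 442, 461, 462, 472, 340, 306, 295, 314, 310, 313, 302, 324, 331, 303, 286, 297, 310, 329]
194 [337, 361, 365, 336, 568, 571, 570, 535, 466, 451, 464, 464, 419, 295, 304, 298, 305, 301, 311, 299, 304, 298, 307, 307, 329, 320]
202 [409, 406, 401, 397, 439, 564, 569, 564, 512, 452, 458, 471, 471, 313, 325, 337, 336, 336, 331, 333, 329, 320, 329, 327, 320, 323]
306 [572, 553, 560, 560, 527, 542, 571, 562, 538, 516, 530, 541, 527, 525, 466, 472, 479, 483, 381, 369, 377, 376, 376, 379, 388, 404]
310 [581, 556, 545, 569, 546, 544, 565, 567, 547, 503, 520, 532, 534, 517, 478, 471, 465, 471, 550, 595, 583, 592, 593, 596, 588, 598]
314 [566, 561, 544, 567, 552, 544, 551, 568, 551, 511, 519, 527, 532, 528, 501, 463, 473, 467, 475, 469, 469, 463, 458, 460, 465, 457]
[0.5297 0.1334 0.2854] [-3.7185 -1.3509  6.5595] [-0.0948  0.4959  0.0374] 0.19530124144444733 24.330373518168926
```

```bash
python3 -c "
from station import ctrl
print(ctrl.finish_job())"
```

```text
the job is handed in; nothing more can be done
None
```

The roller lies in the V cradle between the chocks and is let go; the lid is held pinched at about 60 degrees open (60.3 by the top camera), and the job was handed in at about 21.5 s.

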